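Re-gate the pull-and-turn gear selector and lock it

ROBOT

A 6-joint arm with a two-finger parallel gripper is mounted at the origin on the work surface. World frame = base frame: x ahead of the robot, y to its left, z up, the work surface at z = 0. Lengths are in m, angles in degrees, forces in N, time in s.
With the tool pointing down it reaches from about 0.35 to 0.875 m from the base axis. Payload 4.2 kg.
Tool frame: the origin (TCP) lies between the finger pads; the fingertips stand 25 mm ahead of it and the grasp point (between the pads) lies 6 mm ahead of it; z points along the fingers, y is the line along which they close (so a half turn about z gives the same grasp; the last joint's range is limited). The gripper opens to 87 mm and grips with 3 to 60 N. Pads are 19 mm wide; open, the fingers measure 117 mm over their backs; the gripper's body (75 mm by 190 mm) begins 51 mm behind the grasp point.
Start: joints at [-55.027, 22.042, 0.453, 0, -68.411, -14.817], TCP at [0.215, -0.587, 0.248] pointing down, gripper open.
Joint ranges: [-179.83, 179.83], [-69.29, 118.12], [-61.27, 80.66], [-181.25, 117.63], [-171.15, -9.14], [-177.46, 177.46]. Speed limits (degrees/s): [159.86, 159.86, 180, 180, 180, 180].

INTERFACE

Orientations are given as [roll, pitch, yaw] about the fixed x, y, z axes, in that order (R = Rz(yaw) Ry(pitch) Rx(roll)).
In Python, from station import manip gives the robot as it stands.
- The arm moves only by the shell command python3 -m jog 'ROWS' [OPENING] [FORCE]. ROWS is JSON, a list of rows, each a list of 6 numbers: the shift along the tool's x, y, z in mm, then the turn, a rotation vector about the tool's x, y, z in rad. In form: [[x, y, z, rx, ry, rz], ...]. A call has exactly 8 rows; each row shifts and turns the commanded pose from where the row before left it, along the tool's axes as they then stand; what a row does not reach is not made up. A row lasts 1/8 s, in which the tool goes at most 62.5 mm and 10.7 degrees, less where a joint would pass 70% of its speed; a pose out of reach is approached as far as the arm can. A call with a gripper value outside its range is refused whole. OPENING is the finger opening in mm, from 0 to 87, set as the call begins (- or left out, the last holds). The fingers move at their own pace and stop on an object; FORCE is the grip in N (left out, the last holds). Time passes only in rows, so rows that do not move let the fingers close, or fill a call up. It gives the time, the measured TCP pose, the force, the opening and the grip force at its end, in the units of the state.
- manip.sense(): the state, without advancing time (a new reading comes with each control period).
- manip.camera(name): name is "scene" or "top" or "wrist"; returns (picture, depth): 384x512x3 uint8, red, green, blue; 384x512 float32, m along the optical axis (not along the pixel's ray), 0 where there is no reading.
- manip.camera_info(name): a dict with "K" (3x3 intrinsics, pixels), "origin" and "attitude" of the camera in the world; the wrist camera has in their place "T_tool_cam" (4x4, takes a point from camera to tool coordinates, whose origin is the TCP and whose axes are the flange's). Camera axes: x right, y up, looking along -z (the intrinsics and any distortion apply to the point x, -y, -z); pixel columns grow to the right and rows downward; lengths in m; the calibration is good to about 2 mm. A picture is of the moment at which its call begins: read the wrist's pose just before it. camera_info takes no time and is no camera call.
- manip.hand_in(): hands the job in; it is judged then, once.
The state is a dict: "t": time; "joint_positions": joint angles; "qd": joint speeds; "joint_efforts": joint torques, N m; "eef_pos": TCP position; "ee_rot": TCP orientation; "force": force on the tool from outside, world axes, zero at the start; "wrist_torque": the same for the moment, N m; "width": finger opening in m; "grip_force": force on a finger pad.
Only numpy, scipy, OpenCV 4.12 (cv2) and the standard library are available. Lean on these libraries where they do the work, as an engineer would, in place of code of your own. Each camera call takes 0.05 s, during which the arm holds its last target. There are 200 camera calls.

TASK

On the grey drive unit, pull the gear selector knob up against its spring, turn it to the gate marked by the tall stud and let it drop fully home in that gate's detent, which must be found by feel because the marks are only rough. Then slide the steel keeper fully home over the knob's skirt to lock it. Be gentle: never force the knob while its key is caught or pressed on the hidden ring, never ram the keeper against the skirt, leave everything else where it is, and let go at the end.

Things in the scene. Friction and masses are not known exactly. Their poses are not given: they have to be found in the camera images.
- unit: The grey geared drive unit, a fixed box 200 x 200 x 90 mm with a motor can (72 mm thick, 70 mm long) on its -y side. Origin on the table directly under the selector's turning axis; the box runs from x -80 to +120 mm and y -100 to +100 mm; its flat deck is 90 mm above the origin; z is up. Its -x side (output shaft) faces the robot at yaw 0.
- selector_grip (a point): Middle of the selector's black bar grip, on the turning axis. The bar is 40 mm long (along the point's x, which points away from the pointer), 14 mm thick (y), 32 mm high, standing on a round aluminium skirt, radius 38 mm, 6 mm thick. With the selector fully down this point is 123 mm above the table, the bar's top 139 mm, the skirt's top 107 mm.
- pointer_tip (a point): End of the pointer rib on the skirt's rim, 38 mm from the turning axis, on the line of the bar grip, towards the point's -x. Directly below, hidden under the skirt, is the single key (7 mm wide, at 28 mm radius, reaching 9 mm below the skirt).
- selector_lift (a joint): How far the selector is pulled up, m: 0 fully down, 0.016 at the upper stop. A spring pulls it down (about 5 N when down, about 12 N at the top, dragging a little when moved fast). The key leaves its slot at 0.008 and then rides on the hidden ring at 0.008 when let go over a land between slots.
- selector (a joint): Turn about the upright axis, rad, counter-clockwise from above positive; 0: pointer to the unit's -x. Range -1.3 to 1.3, light friction. Starts down in a wide neutral slot, near 0. Two gates, narrow slots in a hidden ring, lie near +1 and -1. Let go, the knob rides at lift 0.008 and drops to 0 over a slot (0.04 rad play each way). Over 25 N between key and ring, sideways or down, spoils it.
- tall_stud: Steel stud fixed on the deck, 8 mm thick, 14 mm high: roughly marks the wanted gate, left or right of neutral. Origin: centre of its foot, 54 mm from the selector's axis, at joint angle +1.0 or -1.0. The real slot's centre lies anywhere within 0.17 rad to either side of the stud's direction (same shift at both studs) and must be felt for.
- flat_stud: Flat steel disc fixed on the deck, 16 mm across, 3 mm high: marks the other gate, not wanted. Origin at the centre of its underside.
- keeper_grip (a point): Middle of the upright steel thumb piece of the keeper: 12 mm along the unit's x, 20 mm along y, 26 mm high, its top 11 mm above this point (this point is 133.5 mm above the table, with the keeper's flat slide, 9 mm thick, 20 mm wide, top 118.5 mm, below it). The keeper lies on the selector's +x side; the thumb piece is 87 mm from the selector's axis when withdrawn and 69 mm when home.
- keeper (a joint): Travel of the keeper towards the selector (along the unit's -x), m: 0 fully withdrawn, 0.018 fully home at its stop, its nose 18 mm further in and 11 mm over the skirt. Friction about 2 N; stays where it is left. Unless the selector is fully down its nose meets the skirt's rim at about 0.007.
- spacer_ring: Steel ring, 30 mm across, 8 mm high, lying loose on the deck; leave alone. Origin under its centre.
- pinion: Brass disc, 22 mm across, 12 mm high, loose on the deck; leave alone. Origin under its centre.
- screwdriver: Screwdriver, 190 mm, lying on the table; leave alone.
- outrunner: Small round motor, 42 mm across, 43 mm high, on the table; leave alone. Origin under its centre.
- meter: Grey hand meter, 150 x 78 x 36 mm, on the table; leave alone. Origin under its centre.
- mug: White mug, 80 mm across, 95 mm high; leave alone. Origin under its centre.
- parts_tray: Clear divided tray, 140 x 100 x 45 mm; leave alone. Origin under its centre.

How it is judged:
By the outcome, as a careful person would: the job done as asked, in the order asked, and still so for the second after the job is handed in, with the robot touching nothing.
It also fails if it takes over 64 s, if anything falls off the work surface, if the arm or the gripper's body presses on something with over 40 N, if the wrist force passes 120 N, or if a joint passes its speed limit or range.

## Working session

There is one attempt and no reset: what is moved stays moved. The work goes in short steps, Python scripts to look and compute and a shell command to move; the robot and the scene stay as the last step left them, time stands still between calls to the robot, and variables do not carry over. Pictures are saved under pics/ and viewed, at most 10 in all, crops included, and the job is handed in when it is done.

```bash
mkdir -p pics; ls
cat > h.py <<'E'
import numpy as np, cv2
from station import manip
from scipy.spatial.transform import Rotation as R
def Tcam(name,s=None):
    i=manip.camera_info(name)
    if 'T_tool_cam' in i:
        s=s or manip.sense(); T=np.eye(4); T[:3,:3]=R.from_euler('xyz',s['ee_rot'],degrees=True).as_matrix(); T[:3,3]=s['eef_pos']
        return T@np.array(i['T_tool_cam']), np.array(i['K']), i
    return None,np.array(i['K']),i
E
python3 - <<'E'
from h import *
s=manip.sense(); print(s)
for n in ['scene','top','wrist']:
    i=manip.camera_info(n); print(n,i)
    p,d=manip.camera(n); cv2.imwrite(f'pics/{n}0.png',p[:,:,::-1]); np.save(f'pics/{n}0.npy',d)
E
```

```text
pics
{'t': 0.0, 'joint_positions': array([-5.50270210e+01,  2.20914871e+01,  3.80562737e-01, -2.91340582e-02,
       -6.84125438e+01, -1.48165547e+01]), 'qd': array([-0.00417183, -0.03119098,  0.03158913,  0.00616916,  0.02944755,
        0.0059899 ]), 'joint_efforts': array([ 5.63575595e-04, -3.90665531e+01,  1.87400812e+01,  4.21956047e+00,
        1.10152535e-02, -1.78928708e-04]), 'eef_pos': array([ 0.21519625, -0.58619918,  0.24645689]), 'ee_rot': array([ 1.79873713e+02, -5.40719275e-03, -1.59854318e+02]), 'force': array([-1.43307035, -0.34847697,  0.43385869]), 'wrist_torque': array([0.03927449, 0.02137177, 0.01827327]), 'grip_force': 0.0, 'width': 0.08691361882543024}
scene {'K': array([[453.81715316,   0.        , 257.11452526],
       [  0.        , 453.81715316, 187.38561852],
       [  0.        ,   0.        ,   1.        ]]), 'origin': array([0.93567082, 0.47452141, 1.09758297]), 'attitude': array([ 31.7662131 ,  -0.32814603, 138.91714872])}
top {'K': array([[460.8744039 ,   0.        , 252.59714571],
       [  0.        , 460.8744039 , 193.57023079],
       [  0.        ,   0.        ,   1.        ]]), 'origin': array([0.3984162 , 0.02631243, 1.25444196]), 'attitude': array([  7.53787257,  -1.24117496, -90.34713539])}
wrist {'K': array([[272.75129037,   0.        , 256.67668773],
       [  0.        , 272.75129037, 194.21443109],
       [  0.        ,   0.        ,   1.        ]]), 'T_tool_cam': array([[ 8.75748842e-04,  9.53153951e-01,  3.02484345e-01,
         8.37052879e-02],
       [ 9.99999616e-01, -8.21720208e-04, -3.05875805e-04,
        -5.00420639e-04],
       [-4.29892329e-05,  3.02484497e-01, -9.53154304e-01,
        -1.37321810e-01],
       [ 0.00000000e+00,  0.00000000e+00,  0.00000000e+00,
         1.00000000e+00]])}
```

View pics/top0.png

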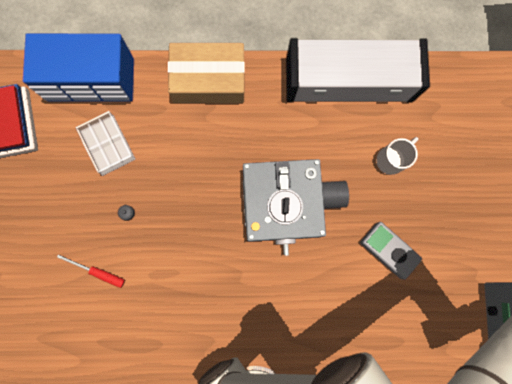

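View pics/scene0.png

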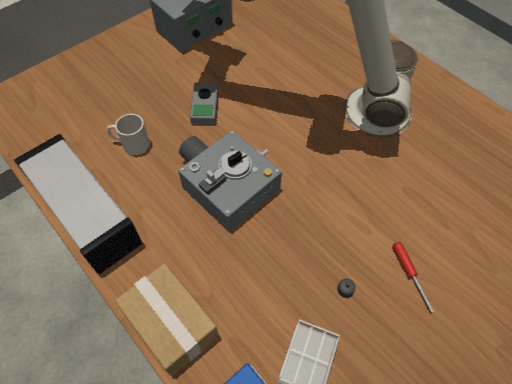

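The top view shows the unit with the selector at about (285,206), the keeper above it near (283,175), the motor can to the right and the output shaft below. The unit's yaw is near 0. Next I measure and zoom in.

```bash
cat >> h.py <<'E'
def cam(name):
    i=manip.camera_info(name)
    if 'T_tool_cam' in i: return Tcam(name)[0],np.array(i['K'])
    T=np.eye(4); T[:3,:3]=R.from_euler('xyz',i['attitude'],degrees=True).as_matrix(); T[:3,3]=i['origin']; return T,np.array(i['K'])
def ray(T,K,u,v,z):
    "point on pixel ray at world height z"
    r=T[:3,:3]@np.array([(u-K[0,2])/K[0,0],-(v-K[1,2])/K[1,1],-1]); return T[:3,3]+r*(z-T[2,3])/r[2]
def pix(T,K,P):
    c=T[:3,:3].T@(np.asarray(P)-T[:3,3]); return K[0,2]+K[0,0]*c[0]/-c[2], K[1,2]-K[1,1]*c[1]/-c[2]
def cloud(T,K,d):
    v,u=np.mgrid[:d.shape[0],:d.shape[1]]
    c=np.stack([(u-K[0,2])/K[0,0]*d,-(v-K[1,2])/K[1,1]*d,-d],-1); return c@T[:3,:3].T+T[:3,3]
E
python3 - <<'E'
from h import *
T,K=cam('top'); d=np.load('pics/top0.npy'); P=cloud(T,K,d)
sub=P[140:260,225:350]; z=sub[...,2]
m=(abs(z-.09)<.006)&(abs(sub[...,0]-.4)<.3)
print(m.sum(), np.median(z[m]))
# deck+everything above as polygon
m2=((z>.08)&(z<.15)).astype(np.uint8)
n,l,st,_=cv2.connectedComponentsWithStats(m2); k=1+st[1:,4].argmax()
r=cv2.minAreaRect(sub[l==k][:,:2].astype(np.float32)*1000); print(r, st[k])
sk=(abs(z-.107)<.004); print('skirt',np.median(sub[sk][:,:2],0),sk.sum())
b=(abs(z-.139)<.006); print('bar',b.sum(),sub[b])
p=cv2.imread('pics/top0.png')[145:265,225:355]; cv2.imwrite('pics/top0c.png',cv2.resize(p,None,fx=5,fy=5,interpolation=cv2.INTER_CUBIC))
E
```

```text
4692 0.08999908307914384
((540.2151489257812, -113.67080688476562), (199.9771270751953, 269.1345520019531), 3.257256269454956) [  18   19  106   82 6237]
skirt [ 0.5235857  -0.07428338] 752
bar 124 [[ 0.60844875 -0.08107588  0.14292917]
 [ 0.60844954 -0.08353871  0.14289945]
 [ 0.6064854  -0.06651047  0.14024542]
 [ 0.60584642 -0.0686838   0.14364065]
 [ 0.60571339 -0.07108005  0.14432664]
 [ 0.60621376 -0.07624239  0.14159412]
 [ 0.60576229 -0.07847838  0.1439855 ]
 [ 0.60591379 -0.08347721  0.14312123]
 [ 0.60351081 -0.06626071  0.1428284 ]
 [ 0.6035459  -0.07119699  0.14258336]
 [ 0.60346315 -0.08346001  0.14289484]
 [ 0.60071657 -0.06608757  0.14449326]
 [ 0.60076011 -0.06856328  0.14422604]
 [ 0.60100713 -0.0711383   0.14284233]
 [ 0.60135846 -0.07377112  0.14088615]
 [ 0.6006437  -0.07587412  0.14477976]
 [ 0.60093623 -0.08094113  0.14311778]
 [ 0.60086437 -0.08336234  0.1434837 ]
 [ 0.59907802 -0.06644465  0.13978784]
 [ 0.5988702  -0.07127402  0.1408834 ]
 [ 0.59843988 -0.0735225   0.14324455]
 [ 0.59849305 -0.07600803  0.14291977]
 [ 0.59823673 -0.08324667  0.14425561]
 [ 0.
[... 3234 characters left out ...]
 0.50545937 -0.0799949   0.13733461]
 [ 0.50506473 -0.08204627  0.14135214]
 [ 0.50497208 -0.08439398  0.14221821]
 [ 0.50300819 -0.07260085  0.13769558]
 [ 0.50284278 -0.07489035  0.13935707]
 [ 0.50284586 -0.07734002  0.13921959]
 [ 0.50302294 -0.07996732  0.13722365]
 [ 0.50278437 -0.08217157  0.13966689]
 [ 0.50303789 -0.08488835  0.13685412]
 [ 0.50096797 -0.07295598  0.13327812]
 [ 0.50044736 -0.07489869  0.13886131]
 [ 0.50017361 -0.07706792  0.1417463 ]
 [ 0.50065538 -0.08001043  0.13636949]
 [ 0.50058621 -0.0823906   0.13701725]
 [ 0.50039636 -0.08463686  0.1389852 ]
 [ 0.4983785  -0.07523955  0.13469882]
 [ 0.49844031 -0.07776     0.13389366]
 [ 0.49833613 -0.082564    0.13483517]]
```

View pics/top0c.png

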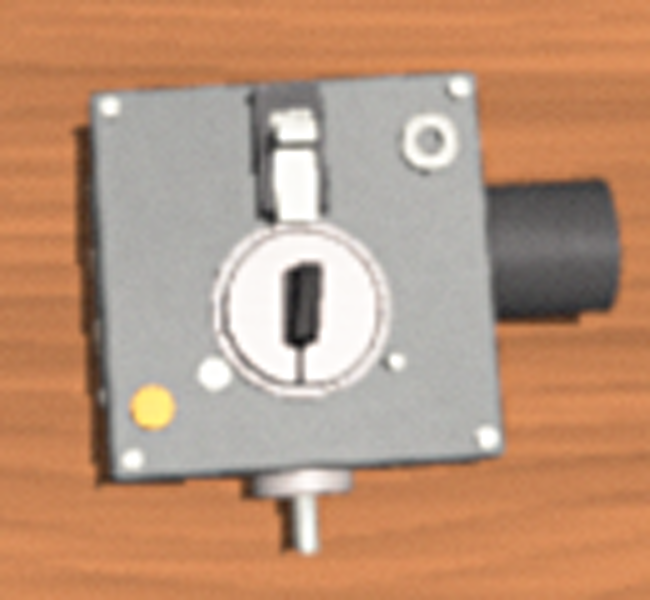

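Left of the pointer at (213,373) is the flat disc. Right of it at (397,360) is the small tall stud, on the unit's -y side, so the target is near joint +1.0. The axis comes out at about (0.518,-0.080) by both the bar and the deck outline, with the unit's yaw about +3.3°. I'll move above it and look closer.

```bash
python3 -m jog '[[-38,31,0,0,0,0],[-38,31,0,0,0,0],[-38,31,0,0,0,0],[-38,31,0,0,0,0],[-38,31,0,0,0,0],[-38,31,0,0,0,0],[-38,31,0,0,0,0],[-38,31,0,0,0,0]]' 40 10
python3 -m jog '[[-38,31,0,0,0,0],[-38,31,0,0,0,0],[-38,31,0,0,0,0],[-38,31,0,0,0,0],[0,0,0,0,0,0.148],[0,0,0,0,0,0.148],[0,0,0,0,0,0],[0,0,0,0,0,0]]'
python3 - <<'E'
from h import *
s=manip.sense(); T,K=cam('wrist'); p,d=manip.camera('wrist')
np.savez('pics/w1.npz',T=T,K=K,d=d); cv2.imwrite('pics/w1.png',p[:,:,::-1])
print(s['eef_pos'],s['ee_rot'],s['force'])
P=cloud(T,K,d).reshape(-1,3)
near=np.hypot(P[:,0]-.518,P[:,1]+.08)
b=P[(abs(P[:,2]-.139)<.004)&(near<.03)]; print('bar',len(b),cv2.minAreaRect((b[:,:2]*1000).astype(np.float32)),np.median(b[:,2]))
th=P[(abs(P[:,2]-.1445)<.004)&(near>.07)&(near<.1)]; print('thumb',len(th),len(th) and cv2.minAreaRect((th[:,:2]*1000).astype(np.float32)))
sk=P[(abs(P[:,2]-.107)<.003)&(near<.05)]; print('skirt',len(sk),cv2.minEnclosingCircle((sk[:,:2]*1000).astype(np.float32)),np.median(sk[:,2]))
E
```

```text
t: 1.15
eef_pos: [0.4158, -0.2476, 0.2475]
ee_rot: [180.0, 0.0, -159.8]
force: [1.2, -0.4, 0.9]
width: 0.0401
grip_force: 0.0
t: 2.15
eef_pos: [0.5151, -0.0805, 0.2475]
ee_rot: [180.0, -0.0, -176.7]
force: [-0.2, 0.8, -0.3]
width: 0.04
grip_force: 0.0
[ 0.51511275 -0.08045677  0.24746802] [ 1.79997200e+02 -1.32067689e-02 -1.76697986e+02] [-0.17491548  0.79491839 -0.33772086]
bar 566 ((517.2218017578125, -82.0383529663086), (13.962060928344727, 39.97166061401367), 86.28968048095703) 0.1389307874520915
thumb 0 0
skirt 3070 ((524.0753173828125, -80.7850341796875), 44.37257385253906) 0.10726821978750103
```

View pics/w1.png

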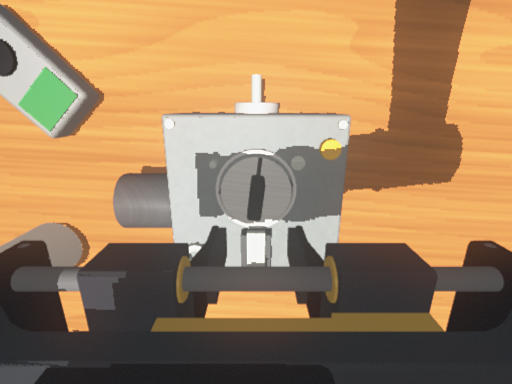

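Run:
```python
from h import *
w=np.load('pics/w1.npz'); T,K,d=w['T'],w['K'],w['d']; P=cloud(T,K,d)
for v in range(0,384,16): print(v,[f"{P[v,u,0]*1000:.0f},{P[v,u,1]*1000:.0f},{P[v,u,2]*1000:.0f}" for u in (256,)])
print(pix(T,K,[.518,-.08,.139]),pix(T,K,[.605,-.076,.1445]),pix(T,K,[.48,-.08,.107]))
```

```text
0 ['308,-94,0']
16 ['325,-93,1']
32 ['342,-92,1']
48 ['360,-91,-0']
64 ['378,-90,-0']
80 ['402,-88,52']
96 ['419,-87,51']
112 ['436,-86,70']
128 ['452,-85,90']
144 ['469,-84,92']
160 ['483,-83,108']
176 ['498,-83,116']
192 ['507,-82,139']
208 ['523,-81,140']
224 ['554,-79,107']
240 ['568,-79,118']
256 ['587,-77,119']
272 ['483,-83,308']
288 ['487,-83,310']
304 ['747,-68,2']
320 ['491,-83,320']
336 ['491,-83,326']
352 ['490,-83,331']
368 ['490,-83,336']
(np.float64(257.4261555763865), np.float64(202.69128058648874)) (np.float64(256.31188248307484), np.float64(284.0975041306302)) (np.float64(259.5335780592438), np.float64(157.38366014830018))
```

The wrist view shows the bar at (257,197) with its pointer up and slightly right, the tall stud at (212,163) and the flat stud at (298,163). That puts the bar centre at about (0.5175,-0.0815) with its top at 0.139 as specified, and the bar's yaw at -3.7°, so q is about -0.12.

```bash
python3 -m jog '[[-2.3,-1.1,0,0,0,0.122],[0,0,19,0,0,0],[0,0,19,0,0,0],[0,0,19,0,0,0],[0,0,19,0,0,0],[0,0,19,0,0,0],[0,0,16.5,0,0,0],[0,0,0,0,0,0]]' 40
python3 -m jog '[[0,0,0,0,0,0],[0,0,0,0,0,0],[0,0,0,0,0,0],[0,0,0,0,0,0],[0,0,0,0,0,0],[0,0,0,0,0,0],[0,0,0,0,0,0],[0,0,0,0,0,0]]' 8 30
```

```text
t: 3.2
eef_pos: [0.5168, -0.0816, 0.135]
ee_rot: [-180.0, -0.2, 176.2]
force: [0.5, 0.2, -0.6]
width: 0.0399
grip_force: 0.0
t: 4.2
eef_pos: [0.5179, -0.0814, 0.1365]
ee_rot: [-180.0, 0.0, 176.2]
force: [-0.1, -1.4, 5.0]
width: 0.0138
grip_force: 30.0
```

```bash
python3 -m jog '[[0,0,-1.5,0,0,0],[0,0,-1.5,0,0,0],[0,0,-2,0,0,0],[0,0,-2,0,0,0],[0,0,-2,0,0,0],[0,0,-2,0,0,0],[0,0,0,0,0,0],[0,0,0,0,0,0]]'
cat > look.py <<'E'
from h import *
import sys
def look(n):
    s=manip.sense(); T,K=cam('wrist'); p,d=manip.camera('wrist')
    np.savez(f'pics/{n}.npz',T=T,K=K,d=d); cv2.imwrite(f'pics/{n}.png',p[:,:,::-1])
    print('F',s['force'].round(1),'Tq',s['wrist_torque'].round(2),'pos',(s['eef_pos']*1000).round(1),'yaw',s['ee_rot'][2].round(1))
    P=cloud(T,K,d).reshape(-1,3)*1000; near=np.hypot(P[:,0]-517.5,P[:,1]+81.5)
    sk=P[(near>25)&(near<36)&(P[:,2]>100)&(P[:,2]<128)&(P[:,0]<510)]; print('skirt z',np.median(sk[:,2]).round(1),len(sk),'=> lift',(np.median(sk[:,2])-107.2).round(1))
if __name__=='__main__': look(sys.argv[1])
E
python3 look.py l1
```

```text
t: 5.2
eef_pos: [0.5177, -0.0814, 0.1452]
ee_rot: [180.0, -0.0, 176.2]
force: [4.7, -4.6, -8.9]
width: 0.0137
grip_force: 30.0
F [ 4.7 -4.6 -8.9] Tq [-1.27 -1.47 -0.02] pos [517.7 -81.4 145.2] yaw 176.2
skirt z 115.8 1983 => lift 8.6
```

```bash
python3 -m jog '[[0,0,-1,0,0,0],[0,0,-1,0,0,0],[0,0,-0.5,0,0,0],[0,0,0,0,0,0],[0,0,0,0,0,0],[0,0,0,0,0,0],[0,0,0,0,0,-0.1],[0,0,0,0,0,-0.05]]'; python3 look.py l2
```

```text
t: 6.25
eef_pos: [0.5178, -0.0814, 0.1476]
ee_rot: [180.0, -0.0, -175.1]
force: [5.0, -3.6, -9.4]
width: 0.014
grip_force: 30.0
F [ 5.  -3.6 -9.4] Tq [-1.27 -1.62 -0.03] pos [517.8 -81.4 147.6] yaw -175.1
skirt z 118.2 1978 => lift 11.0
```

```bash
python3 -m jog '[[0,0,0,0,0,-0.12],[0,0,0,0,0,-0.12],[0,0,0,0,0,-0.12],[0,0,0,0,0,-0.12],[0,0,0,0,0,-0.12],[0,0,0,0,0,-0.12],[0,0,0,0,0,-0.02],[0,0,0,0,0,0]]'; python3 look.py l3
```

```text
t: 7.3
eef_pos: [0.5177, -0.0813, 0.1475]
ee_rot: [179.9, -0.0, -132.8]
force: [4.1, -4.0, -9.9]
width: 0.0137
grip_force: 30.0
F [ 4.1 -4.  -9.9] Tq [-1.01 -1.46  0.06] pos [517.7 -81.3 147.5] yaw -132.8
skirt z 118.1 1641 => lift 10.9
```

```bash
python3 -m jog '[[0,0,1,0,0,0],[0,0,1,0,0,0],[0,0,0.3,0,0,0],[0,0,0,0,0,0],[0,0,0,0,0,0],[0,0,0,0,0,0],[0,0,0,0,0,0],[0,0,0,0,0,0]]'; python3 -m jog '[[0,0,0,0,0,0],[0,0,0,0,0,0],[0,0,0,0,0,0],[0,0,0,0,0,0],[0,0,0,0,0,0],[0,0,0,0,0,0],[0,0,0,0,0,0],[0,0,0,0,0,0]]' 16 5; python3 look.py l4
```

```text
t: 8.35
eef_pos: [0.5177, -0.0812, 0.1453]
ee_rot: [180.0, -0.0, -132.8]
force: [3.9, -2.8, -9.3]
width: 0.0137
grip_force: 30.0
t: 9.35
eef_pos: [0.5176, -0.0813, 0.1472]
ee_rot: [180.0, -0.0, -132.8]
force: [0.9, 0.0, -0.7]
width: 0.0163
grip_force: 0.0
F [ 0.9  0.  -0.7] Tq [0.02 0.04 0.04] pos [517.6 -81.3 147.2] yaw -132.8
skirt z 114.8 1606 => lift 7.6
```

```bash
python3 -m jog '[[0,0,0,0,0,-0.015],[0,0,0,0,0,-0.015],[0,0,0,0,0,-0.015],[0,0,0,0,0,-0.015],[0,0,0,0,0,-0.015],[0,0,0,0,0,-0.015],[0,0,0,0,0,-0.01],[0,0,0,0,0,0]]';  python3 look.py s1; python3 -m jog '[[0,0,0,0,0,-0.006],[0,0,0,0,0,-0.006],[0,0,0,0,0,-0.006],[0,0,0,0,0,-0.006],[0,0,0,0,0,-0.006],[0,0,0,0,0,-0.006],[0,0,0,0,0,-0.006],[0,0,0,0,0,0]]';  python3 look.py s2
```

```text
t: 10.4
eef_pos: [0.5176, -0.0814, 0.1473]
ee_rot: [-180.0, -0.0, -127.1]
force: [-0.4, -0.3, -0.4]
width: 0.0159
grip_force: 0.1
F [-0.4 -0.3 -0.4] Tq [-0.12  0.    0.03] pos [517.6 -81.4 147.3] yaw -127.1
skirt z 114.9 1539 => lift 7.7
t: 11.45
eef_pos: [0.5176, -0.0814, 0.1472]
ee_rot: [180.0, -0.0, -124.7]
force: [-0.2, -1.6, -0.8]
width: 0.0159
grip_force: 5.1
F [-0.2 -1.6 -0.8] Tq [-0.46 -0.03 -0.12] pos [517.6 -81.4 147.2] yaw -124.7
skirt z 114.8 1511 => lift 7.6
```

```bash
python3 -m jog '[[0,0,0,0,0,-0.006],[0,0,0,0,0,-0.006],[0,0,0,0,0,-0.006],[0,0,0,0,0,-0.006],[0,0,0,0,0,-0.006],[0,0,0,0,0,-0.006],[0,0,0,0,0,-0.006],[0,0,0,0,0,0]]';  python3 look.py s3
```

```text
t: 12.5
eef_pos: [0.5176, -0.0813, 0.1472]
ee_rot: [180.0, -0.0, -122.2]
force: [0.6, -2.1, -0.7]
width: 0.0162
grip_force: 4.6
F [ 0.6 -2.1 -0.7] Tq [-0.68 -0.06 -0.13] pos [517.6 -81.3 147.2] yaw -122.2
skirt z 114.8 1467 => lift 7.6
```

```bash
python3 -m jog '[[0,0,0,0,0,-0.006],[0,0,0,0,0,-0.006],[0,0,0,0,0,-0.006],[0,0,0,0,0,-0.006],[0,0,0,0,0,-0.006],[0,0,0,0,0,-0.006],[0,0,0,0,0,-0.006],[0,0,0,0,0,0]]';  python3 look.py s4
```

```text
t: 13.55
eef_pos: [0.5176, -0.0813, 0.1472]
ee_rot: [180.0, -0.0, -119.8]
force: [-0.0, -3.4, -0.4]
width: 0.0159
grip_force: 4.8
F [-0.  -3.4 -0.4] Tq [-0.75  0.03 -0.12] pos [517.6 -81.3 147.2] yaw -119.8
skirt z 114.8 1436 => lift 7.6
```

Run:
```python
from h import *
for n in ('l3','s1','s4'):
    w=np.load(f'pics/{n}.npz'); P=cloud(w['T'],w['K'],w['d']).reshape(-1,3)*1000
    near=np.hypot(P[:,0]-517.5,P[:,1]+81.5); b=P[(near<24)&(P[:,2]>125)&(P[:,2]<160)]
    print(n,len(b),cv2.minAreaRect(b[:,:2].astype(np.float32)))
p=cv2.imread('pics/s4.png'); cv2.imwrite('pics/s4c.png',cv2.resize(p[100:300,130:390],None,fx=2.5,fy=2.5))
```

```text
l3 2208 ((510.9342041015625, -87.2083969116211), (26.368877410888672, 28.275562286376953), 84.12811279296875)
s1 2337 ((512.0670166015625, -84.72573852539062), (31.853618621826172, 33.11881637573242), 80.60468292236328)
s4 2330 ((512.2600708007812, -85.2861557006836), (32.436214447021484, 31.63682746887207), 1.8516050577163696)
```

View pics/s4c.png

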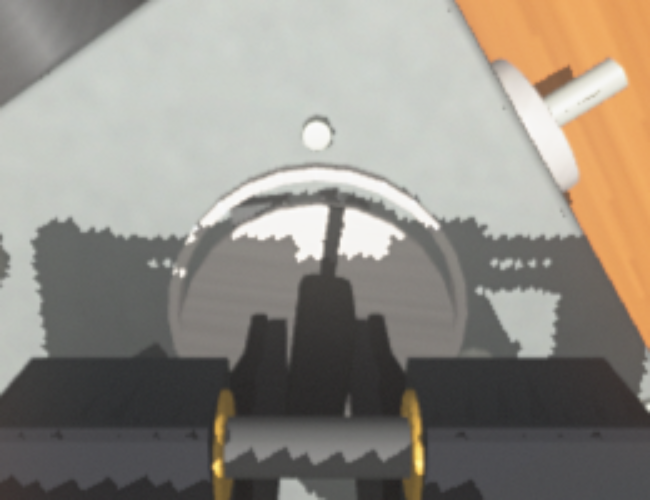

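The crop shows the pointer rib at (333,235) just short of the tall stud's direction (317,133). The knob lags the tool by about 0.1 rad and still rides on the ring, so I continue.

```bash
python3 -m jog '[[0,0,0,0,0,-0.006],[0,0,0,0,0,-0.006],[0,0,0,0,0,-0.006],[0,0,0,0,0,-0.006],[0,0,0,0,0,-0.006],[0,0,0,0,0,-0.006],[0,0,0,0,0,-0.006],[0,0,0,0,0,0]]';  python3 look.py s5
```

```text
t: 14.6
eef_pos: [0.5176, -0.0813, 0.1472]
ee_rot: [180.0, -0.0, -117.4]
force: [0.0, -2.1, -0.9]
width: 0.0159
grip_force: 4.3
F [ 0.  -2.1 -0.9] Tq [-0.8  -0.04 -0.11] pos [517.6 -81.3 147.2] yaw -117.4
skirt z 114.8 1398 => lift 7.6
```

Run:
```python
from h import *
# pointer rib direction: dark pixels in annulus of skirt
for n in ('s4','s5'):
    w=np.load(f'pics/{n}.npz'); P=cloud(w['T'],w['K'],w['d'])*1000; g=cv2.imread(f'pics/{n}.png').max(2)
    r=np.hypot(P[...,0]-517.5,P[...,1]+81.5); a=np.degrees(np.arctan2(-(P[...,1]+81.5),-(P[...,0]-517.5)))-3.3
    m=(abs(P[...,2]-114.5)<4)&(r>25)&(r<31)&(abs(a-50)<20)
    for k in range(36,70,2):
        q=m&(abs(a-k)<1); print(k,int(np.median(g[q])) if q.sum() else None,end=' ')
    print()
```

```text
36 245 38 245 40 245 42 246 44 248 46 189 48 87 50 88 52 88 54 166 56 247 58 246 60 246 62 246 64 246 66 247 68 247 
36 245 38 245 40 245 42 245 44 246 46 247 48 169 50 87 52 89 54 88 56 145 58 250 60 246 62 246 64 246 66 246 68 246
```

```bash
python3 -m jog '[[0,0,0,0,0,-0.006],[0,0,0,0,0,-0.006],[0,0,0,0,0,-0.006],[0,0,0,0,0,-0.006],[0,0,0,0,0,-0.006],[0,0,0,0,0,-0.006],[0,0,0,0,0,-0.006],[0,0,0,0,0,0]]';  python3 look.py s6
```

```text
t: 15.65
eef_pos: [0.5176, -0.0813, 0.1472]
ee_rot: [180.0, -0.0, -115.0]
force: [-0.1, -3.2, -2.4]
width: 0.0158
grip_force: 4.1
F [-0.1 -3.2 -2.4] Tq [-0.9  -0.12 -0.12] pos [517.6 -81.3 147.2] yaw -115.0
skirt z 114.8 1370 => lift 7.6
```

```bash
python3 -m jog '[[0,0,0,0,0,-0.006],[0,0,0,0,0,-0.006],[0,0,0,0,0,-0.006],[0,0,0,0,0,-0.006],[0,0,0,0,0,-0.006],[0,0,0,0,0,-0.006],[0,0,0,0,0,-0.006],[0,0,0,0,0,0]]';  python3 look.py s7
```

```text
t: 16.7
eef_pos: [0.5176, -0.0813, 0.1472]
ee_rot: [180.0, -0.0, -112.6]
force: [0.6, -3.6, -3.8]
width: 0.0161
grip_force: 3.7
F [ 0.6 -3.6 -3.8] Tq [-1.   -0.11 -0.18] pos [517.6 -81.3 147.2] yaw -112.6
skirt z 114.7 1337 => lift 7.5
```

The downward pull is rising, so the pads may be holding the knob up by friction. I'll back off a little to unload it.

```bash
python3 -m jog '[[0,0,0,0,0,0.015],[0,0,0,0,0,0.015],[0,0,0,0,0,0.015],[0,0,0,0,0,0.015],[0,0,0,0,0,0],[0,0,0,0,0,0],[0,0,0,0,0,0],[0,0,0,0,0,0]]' 17;  python3 look.py s8
```

```text
t: 17.75
eef_pos: [0.5176, -0.0813, 0.1472]
ee_rot: [180.0, -0.0, -116.1]
force: [0.1, 0.4, -0.1]
width: 0.0173
grip_force: 0.0
F [ 0.1  0.4 -0.1] Tq [0.02 0.03 0.  ] pos [517.6 -81.3 147.2] yaw -116.1
skirt z 114.5 1397 => lift 7.3
```

```bash
cat > ptr.py <<'E'
from h import *
import sys
for n in sys.argv[1:]:
    w=np.load(f'pics/{n}.npz'); P=cloud(w['T'],w['K'],w['d'])*1000; g=cv2.imread(f'pics/{n}.png').max(2)
    r=np.hypot(P[...,0]-517.5,P[...,1]+81.5); a=np.degrees(np.arctan2(-(P[...,1]+81.5),-(P[...,0]-517.5)))-3.3
    m=(abs(P[...,2]-112)<7)&(r>25)&(r<31)&(abs(a-56)<20)
    h=np.array([np.median(g[m&(abs(a-k)<.7)]) if (m&(abs(a-k)<.7)).any() else 255 for k in np.arange(36,76)])
    c=m&(g<140); print(n,'ptr deg',np.median(a[c]).round(1),'rad',np.radians(np.median(a[c])).round(3),'spread',np.percentile(a[c],[10,90]).round(1), 'z skirt by angle',[np.median(P[...,2][m&(abs(a-k)<3)&(g>140)]).round(1) for k in (42,50,62,70)])
E
python3 ptr.py s4 s5 s6 s7 s8
```

```text
s4 ptr deg 51.4 rad 0.898 spread [47.4 73.7] z skirt by angle [np.float64(114.6), np.float64(nan), np.float64(114.8), np.float64(114.7)]
s5 ptr deg 53.1 rad 0.927 spread [49.6 74.5] z skirt by angle [np.float64(114.7), np.float64(115.1), np.float64(114.6), np.float64(114.8)]
s6 ptr deg 54.7 rad 0.955 spread [51.6 57.6] z skirt by angle [np.float64(114.7), np.float64(114.9), np.float64(114.8), np.float64(114.6)]
s7 ptr deg 57.3 rad 1.0 spread [54.4 60.2] z skirt by angle [np.float64(114.8), np.float64(114.7), np.float64(114.9), np.float64(114.8)]
s8 ptr deg 56.7 rad 0.99 spread [53.9 59.5] z skirt by angle [np.float64(114.6), np.float64(114.7), np.float64(114.7), np.float64(114.5)]
  return _methods._mean(a, axis=axis, dtype=dtype,
  ret = ret.dtype.type(ret / rcount)
```

```bash
python3 -m jog '[[0,0,0,0,0,-0.025],[0,0,0,0,0,-0.025],[0,0,0,0,0,-0.025],[0,0,0,0,0,-0.025],[0,0,0,0,0,-0.02],[0,0,0,0,0,0.03],[0,0,0,0,0,0.03],[0,0,0,0,0,0]]';  python3 look.py s9; python3 ptr.py s9 2>/dev/null
```

```text
t: 18.8
eef_pos: [0.5176, -0.0813, 0.1473]
ee_rot: [180.0, -0.0, -112.6]
force: [-0.3, 0.8, 0.1]
width: 0.0169
grip_force: 0.0
F [-0.3  0.8  0.1] Tq [ 0.02  0.01 -0.  ] pos [517.6 -81.3 147.3] yaw -112.6
skirt z 114.4 1347 => lift 7.2
s9 ptr deg 57.6 rad 1.005 spread [54.4 60.2] z skirt by angle [np.float64(114.4), np.float64(114.4), np.float64(114.8), np.float64(114.3)]
```

```bash
python3 -m jog '[[0,0,0,0,0,-0.025],[0,0,0,0,0,-0.025],[0,0,0,0,0,-0.02],[0,0,0,0,0,-0.015],[0,0,0,0,0,-0.015],[0,0,0,0,0,0.03],[0,0,0,0,0,0.03],[0,0,0,0,0,0]]';  python3 look.py s10; python3 ptr.py s10 2>/dev/null
```

```text
t: 19.85
eef_pos: [0.5176, -0.0813, 0.1473]
ee_rot: [-180.0, 0.0, -110.3]
force: [0.8, 1.4, -0.0]
width: 0.0168
grip_force: 0.0
F [ 0.8  1.4 -0. ] Tq [ 0.08  0.1  -0.  ] pos [517.6 -81.3 147.3] yaw -110.3
skirt z 107.3 1312 => lift 0.1
s10 ptr deg 61.0 rad 1.065 spread [57.8 64.6] z skirt by angle [np.float64(107.4), np.float64(107.2), np.float64(110.3), np.float64(107.2)]
```

The knob dropped: lift is 0.1 mm, fully home, at q about 1.065 rad. Now I open the fingers, back off upward and go over to the keeper.

```bash
python3 -m jog '[[0,0,0,0,0,0],[0,0,0,0,0,0],[0,0,0,0,0,0],[0,0,-20,0,0,0],[0,0,-35,0,0,0],[0,0,0,0,0,0.18],[0,0,0,0,0,0.18],[0,0,0,0,0,0.18]]' 32 6
python3 -m jog '[[0,0,0,0,0,0.18],[0,0,0,0,0,0.18],[0,0,0,0,0,0.18],[0,0,0,0,0,0.079],[-29,0,0,0,0,0],[-29,0,0,0,0,0],[-29,0,0,0,0,0],[0,0,0,0,0,0]]'
python3 look.py k1
python3 - <<'E'
from h import *
w=np.load('pics/k1.npz'); P=cloud(w['T'],w['K'],w['d']).reshape(-1,3)*1000
m=(abs(P[:,2]-144.5)<4)&(abs(P[:,0]-604)<20)&(abs(P[:,1]+76)<25); q=P[m]; print(len(q)); 
if len(q): print(q.min(0),q.max(0),cv2.minAreaRect(q[:,:2].astype(np.float32)))
m=(abs(P[:,2]-139)<4)&(np.hypot(P[:,0]-517.6,P[:,1]+81.3)<26);q=P[m]; print(len(q), cv2.minAreaRect(q[:,:2].astype(np.float32)) if len(q) else '')
E
```

```text
t: 20.9
eef_pos: [0.5176, -0.0813, 0.2023]
ee_rot: [-180.0, 0.0, -141.6]
force: [0.4, 0.8, 0.5]
width: 0.0319
grip_force: 0.0
t: 21.9
eef_pos: [0.6058, -0.0762, 0.2014]
ee_rot: [-180.0, -0.0, -176.7]
force: [0.0, -0.2, 0.4]
width: 0.0322
grip_force: 0.0
F [ 0.  -0.2  0.4] Tq [0.01 0.04 0.01] pos [605.8 -76.2 201.4] yaw -176.7
skirt z 107.2 1587 => lift 0.0
398
[594.80984023 -87.70590692 140.55372523] [607.35687926 -67.97509321 146.41001281] ((601.2290649414062, -77.86882781982422), (12.162734985351562, 19.388160705566406), 2.747143268585205)
1169 ((517.7720336914062, -82.08856201171875), (39.945716857910156, 14.009239196777344), 64.45319366455078)
```

View pics/k1.png

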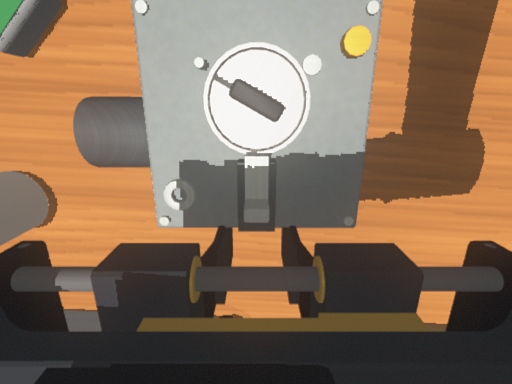

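The picture shows the pointer beside the tall stud at (199,63), with the skirt seated and nothing else moved. The thumb piece at (257,210) comes out at about (0.603,-0.077). I'll grip it lightly.

```bash
python3 -m jog '[[2,-0.8,10,0,0,0],[0,0,15,0,0,0],[0,0,15,0,0,0],[0,0,10,0,0,0],[0,0,5,0,0,0],[0,0,0,0,0,0],[0,0,0,0,0,0],[0,0,0,0,0,0]]'
python3 -m jog '[[0,0,0,0,0,0],[0,0,0,0,0,0],[0,0,0,0,0,0],[0,0,0,0,0,0],[0,0,0,0,0,0],[0,0,0,0,0,0],[0,0,0,0,0,0],[0,0,0,0,0,0]]' 14 8
```

```text
t: 22.95
eef_pos: [0.6028, -0.0773, 0.1478]
ee_rot: [-180.0, 0.1, -176.7]
force: [-0.1, -0.3, 0.4]
width: 0.0321
grip_force: 0.0
t: 23.95
eef_pos: [0.6026, -0.0771, 0.1474]
ee_rot: [180.0, 0.0, -176.7]
force: [-0.2, 3.7, 2.2]
width: 0.0197
grip_force: 8.0
```

```bash
python3 -m jog '[[1,0,0,0,0,0],[1,0,0,0,0,0],[1,0,0,0,0,0],[1,0,0,0,0,0],[1,0,0,0,0,0],[1,0,0,0,0,0],[1,0,0,0,0,0],[1,0,0,0,0,0]]'; python3 -m jog '[[1,0,0,0,0,0],[1,0,0,0,0,0],[1,0,0,0,0,0],[1,0,0,0,0,0],[1,0,0,0,0,0],[1,0,0,0,0,0],[0,0,0,0,0,0],[0,0,0,0,0,0]]'
```

```text
t: 24.95
eef_pos: [0.5947, -0.0776, 0.1474]
ee_rot: [180.0, 0.0, -176.7]
force: [1.9, 5.6, 0.5]
width: 0.0197
grip_force: 8.0
t: 25.95
eef_pos: [0.5886, -0.0779, 0.1474]
ee_rot: [180.0, 0.0, -176.7]
force: [1.0, 5.2, 1.4]
width: 0.0199
grip_force: 8.0
```

Going smoothly at about 2 N. Now the last millimetres, slowly.

```bash
python3 -m jog '[[0.6,0,0,0,0,0],[0.6,0,0,0,0,0],[0.6,0,0,0,0,0],[0.6,0,0,0,0,0],[0.6,0,0,0,0,0],[0.6,0,0,0,0,0],[0.4,0,0,0,0,0],[0,0,0,0,0,0]]'; python3 look.py k2
```

```text
t: 26.95
eef_pos: [0.5874, -0.0779, 0.1477]
ee_rot: [180.0, 0.4, -176.7]
force: [8.4, 4.6, -2.6]
width: 0.0201
grip_force: 8.0
F [ 8.4  4.6 -2.6] Tq [ 1.22 -2.13 -0.02] pos [587.4 -77.9 147.7] yaw -176.7
skirt z 107.2 2555 => lift 0.0
```

```bash
python3 -m jog '[[0,0,0,0,0,0],[0,0,0,0,0,0],[0,0,0,0,0,0],[0,0,0,0,0,0],[0,0,-25,0,0,0],[0,0,-29,0,0,0],[18,0,0,0,0,0],[0,0,0,0,0,0]]' 32
cat > kk.py <<'E'
from h import *
import sys
w=np.load(f'pics/{sys.argv[1]}.npz'); P=cloud(w['T'],w['K'],w['d']).reshape(-1,3)*1000
c,s=np.cos(np.radians(3.3)),np.sin(np.radians(3.3)); ux=(P[:,0]-517.6)*c+(P[:,1]+81.3)*s; uy=-(P[:,0]-517.6)*s+(P[:,1]+81.3)*c
q=(abs(P[:,2]-143.5)<3.5)&(ux>50)&(ux<105)&(abs(uy)<16); print('thumb',q.sum(),ux[q].min(),ux[q].max(),np.median(ux[q]),np.median(uy[q]))
q=(abs(P[:,2]-118.5)<3)&(ux>20)&(ux<60)&(abs(uy)<8); print('nose',q.sum(),np.percentile(ux[q],[0,2,10]) if q.any() else '')
E
python3 look.py k3; python3 kk.py k1;python3 kk.py k3; python3 kk.py k2
```

```text
t: 28.0
eef_pos: [0.5657, -0.0795, 0.2016]
ee_rot: [180.0, -0.0, -176.8]
force: [-0.2, -0.3, 0.1]
width: 0.0321
grip_force: 0.0
F [-0.2 -0.3  0.1] Tq [-0.03 -0.03 -0.03] pos [565.7 -79.5 201.6] yaw -176.8
skirt z 107.2 1342 => lift 0.0
thumb 401 77.57337178270237 89.75821597379775 82.5927986756933 -0.9969944339993173
nose 428 [41.82036193 42.22700537 43.57732943]
thumb 377 61.97023186704893 74.72590045283104 67.46745933946201 -1.1329710410767784
nose 692 [26.74053839 27.1990713  29.30220344]
thumb 869 58.409649864157664 77.79248699011804 66.00370125729741 -0.8770076561142521
nose 1235 [26.636558   27.19837902 29.34571899]
```

By the wrist view, the thumb started about 3 mm in and is now at about 68.3 mm, with the nose at 27.2 mm. Both match fully home (69 and 27), and the stall was firm. I'll move the arm clear and check with the top and wrist cameras from a second pose.

```bash
python3 -m jog '[[30,0,-20,0,0,0],[40,0,-20,0,0,0],[40,0,-20,0,0,0],[40,0,-20,0,0,0],[0,0,0,0,0,0],[0,0,0,0,0,0],[0,0,0,0,0,0],[0,0,0,0,0,0]]'
python3 look.py k4; python3 kk.py k4
python3 - <<'E'
from h import *
T,K=cam('top'); p,d=manip.camera('top'); cv2.imwrite('pics/top1.png',p[:,:,::-1])
np.savez('pics/t1.npz',T=T,K=K,d=d); np.savez('pics/t0.npz',T=T,K=K,d=np.load('pics/top0.npy'))
E
python3 kk.py t0; python3 kk.py t1
python3 - <<'E'
import cv2,numpy as np
a=cv2.imread('pics/k4.png');a=a[60:,100:420]; cv2.imwrite('pics/k4c.png',cv2.resize(a,None,fx=1.8,fy=1.8))
E
```

```text
t: 29.05
eef_pos: [0.4173, -0.0878, 0.2804]
ee_rot: [-180.0, -0.1, -176.7]
force: [-0.3, -0.4, -0.5]
width: 0.0321
grip_force: 0.0
F [-0.3 -0.4 -0.5] Tq [-0.01 -0.05  0.04] pos [417.3 -87.8 280.4] yaw -176.7
skirt z 107.4 467 => lift 0.2
thumb 13 62.23256340665602 63.98944579563594 63.165280592565374 -2.013989089292226
nose 134 [42.79960024 43.08353122 44.50198815]
thumb 36 78.58707268597867 90.71100910581815 83.95370248809607 1.7494442320957466
nose 41 [42.64906582 42.79388356 44.43531315]
thumb 34 63.260592503158584 73.6712077332306 68.34012685674563 0.47319867952759
nose 71 [27.72471865 29.26423279 31.86964955]
```

View pics/k4c.png

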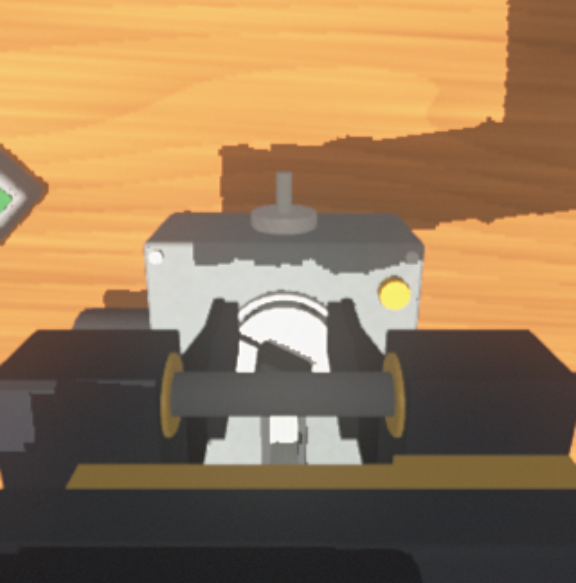

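All four readings put the keeper at home within about 1 mm, which isn't quite decisive because its start was 84 mm rather than 87. A gentle push from behind with closed fingers will settle whether it is at the stop.

```bash
python3 -m jog '[[-39,0,0,0,0,0],[-39,0,0,0,0,0],[-39,0,0,0,0,0],[-39,0,0,0,0,0],[-40,0,0,0,0,0],[0,0,20,0,0,0],[0,0,30,0,0,0],[0,0,0,0,0,0]]' 0 10
python3 -m jog '[[0,0,30,0,0,0],[0,0,25,0,0,0],[0,0,20,0,0,0],[0,0,7,0,0,0],[0,0,0,0,0,0],[2,0,0,0,0,0],[2,0,0,0,0,0],[0,0,0,0,0,0]]'
```

```text
t: 30.15
eef_pos: [0.6113, -0.0768, 0.2281]
ee_rot: [180.0, -0.4, -176.8]
force: [0.2, -0.1, -0.0]
width: 0.0005
grip_force: 0.0
t: 31.15
eef_pos: [0.6085, -0.0769, 0.1499]
ee_rot: [180.0, 0.1, -176.7]
force: [0.5, -0.1, 0.5]
width: 0.0003
grip_force: 0.0
```

```bash
python3 -m jog '[[1,0,0,0,0,0],[1,0,0,0,0,0],[1,0,0,0,0,0],[1,0,0,0,0,0],[1,0,0,0,0,0],[0.5,0,0,0,0,0],[0,0,0,0,0,0],[0,0,0,0,0,0]]'; python3 -m jog '[[0.4,0,0,0,0,0],[0.4,0,0,0,0,0],[0.4,0,0,0,0,0],[0.4,0,0,0,0,0],[0.4,0,0,0,0,0],[0,0,0,0,0,0],[0,0,0,0,0,0],[0,0,0,0,0,0]]'
```

```text
t: 32.15
eef_pos: [0.6035, -0.0772, 0.1493]
ee_rot: [-180.0, 0.1, -176.7]
force: [2.6, -0.5, -1.6]
width: 0.0006
grip_force: 1.0
t: 33.15
eef_pos: [0.6033, -0.0772, 0.1496]
ee_rot: [-180.0, 0.3, -176.7]
force: [7.9, -0.6, -3.4]
width: 0.0007
grip_force: 3.6
```

It does not move under 8 N against about 2 N of friction, so the keeper is at its stop. I back off, raise, do a final check and hand in.

```bash
python3 -m jog '[[-3,0,0,0,0,0],[-5,0,0,0,0,0],[0,0,-30,0,0,0],[0,0,-40,0,0,0],[0,0,-30,0,0,0],[0,0,0,0,0,0],[0,0,0,0,0,0],[0,0,0,0,0,0]]'
python3 look.py f1; python3 kk.py f1
python3 - <<'E'
from h import *
w=np.load('pics/f1.npz'); P=cloud(w['T'],w['K'],w['d']).reshape(-1,3)*1000
q=P[(abs(P[:,2]-139)<4)&(np.hypot(P[:,0]-517.6,P[:,1]+81.3)<26)]; print(cv2.minAreaRect(q[:,:2].astype(np.float32)))
E
```

```text
t: 34.15
eef_pos: [0.6081, -0.077, 0.2477]
ee_rot: [180.0, -0.2, -176.8]
force: [0.1, 0.8, 0.4]
width: 0.0006
grip_force: 0.0
F [0.1 0.8 0.4] Tq [-0.06 -0.02 -0.02] pos [608.1 -77.  247.7] yaw -176.8
skirt z 107.3 1078 => lift 0.1
thumb 275 62.80303882300139 74.43680316421869 68.51330793903774 -1.021822076294879
nose 581 [27.10433311 27.89023859 30.65177736]
((517.9183959960938, -81.95365905761719), (39.56853485107422, 13.982318878173828), 64.5374755859375)
```

```bash
python3 -c "
from station import manip; print(manip.hand_in())"
```

```text
the job is handed in; nothing more can be done
None
```

I handed the job in at about 34 s: the selector is seated fully down in the tall stud's gate at about +1.07 rad, the keeper did not move under a gentle 8 N push and measures home, and the gripper is clear of everything.

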